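# Hold the self-closing spoon tray open at its mark

## Robot

A 7-joint arm with a two-finger parallel gripper is mounted at the origin on the work surface. World frame = base frame: x ahead of the robot, y to its left, z up, the work surface at z = 0. Lengths are in m, angles in rad, forces in N, time in s.
With the tool pointing down it reaches from about 0.4 to 0.85 m from the base axis. Payload 4.5 kg.
Tool frame: the origin (TCP) lies at the very end of the fingers, on their centre line; the grasp point (between the pads) lies 19 mm behind it (grip_point_offset is the distance from the TCP to the grasp point, in m); z points along the fingers, y is the line along which they close (so a half turn about z gives the same grasp; the last joint's range is limited). The gripper opens to 88 mm and grips with 3 to 60 N. Pads are 18 mm wide; open, the fingers measure 123 mm over their backs; the gripper's body (75 mm by 187 mm) begins 45 mm behind the grasp point.
Start: joints at [-1.171, 0.689, -0.195, 1.565, 0.157, 0.902, -0.215], TCP at [0.224, 0.584, 0.239] pointing down, gripper open.
Joint ranges: [-3.01, 3.01], [-0.46, 2.08], [-1.47, 1.51], [0.13, 2.56], [-1, 4.14], [0.04, 2.09], [-2.66, 2.66]. Speed limits (rad/s): [2.57, 2.57, 3.14, 3.14, 3.14, 3.14, 3.14].

## Interface

Orientations are given as a unit quaternion [x, y, z, w].
In Python, from plant import get_state, snapshot, camera_params, finish_job, grip_point_offset gives the robot as it stands.
- The arm moves only by the tool handwheel, called after "Call:" as name(argument=value, ...) on one line, values as JSON. Schema: {"type":"object","properties":{"motion":{"type":"array","items":{"type":"array","items":{"type":"number"},"minItems":7,"maxItems":7},"minItems":1,"maxItems":10},"force":{"type":"number"},"only":{"type":"string"},"quiet":{"type":"boolean"},"lines":{"type":"string"}},"required":["motion"],"additionalProperties":false}. motion is a list of rows, 1 to 10 of them, each of 7 numbers: the opening from 0.0 (shut) to 1.0 (fully open), then dx, dy, dz in shares of 0.5 m (1.0 is 0.5 m), then a rotation vector rx, ry, rz in shares of 2 rad (1.0 is 2 rad); each row is the pose to reach, as a shift and turn from the pose commanded when the call began, along the tool's axes at that moment; what a row does not reach only later rows make up. A row lasts 1/10 s, in which the tool goes at most 0.05 m and 0.15 rad, less where a joint would pass 70% of its speed; a pose out of reach is approached as far as the arm can. The fingers move at their own pace and stop on an object; force is the grip in N (left out, the last holds). Time passes only in rows, so rows that do not move let the fingers close. The tool returns the time, the measured TCP pose, the force, the opening and the grip force at its end. only (a regular expression) keeps the lines of the reply that match it, lines (a string "A,B") keeps lines A to B, and quiet returns only ok. A shift or turn number past 1, either way, is cut back to 1. Input that does not fit is refused with a message, and nothing moves.
- get_state(): the state, without advancing time (a new reading comes with each control period).
- snapshot(name): name is "scene" or "top" or "wrist"; returns (picture, depth): 480x640x3 uint8, red, green, blue; 480x640 float32, m along the optical axis (not along the pixel's ray), 0 where there is no reading.
- camera_params(name): a dict with "fx", "fy", "cx", "cy" (pixels), "rvec" (rotation vector, rad) and "tvec" (3), from world to camera coordinates, as OpenCV has them. Camera axes: x right, y down, z forward; pixel columns grow to the right and rows downward; lengths in m; the calibration is good to about 2 mm. A picture is of the moment at which its call begins: read the wrist's pose just before it. camera_params takes no time and is no camera call; for the wrist camera it gives the pose at the moment of the call.
- finish_job(): hands the job in; it is judged then, once.
The state is a dict: "clock": time; "q": joint angles; "qd": joint speeds; "joint_torque": joint torques, N m; "tool_pos": TCP position; "eef_rot": TCP orientation; "contact_force": force on the tool from outside, world axes, zero at the start; "moment": the same for the moment, N m; "opening": opening from 0.0 (shut) to 1.0 (fully open); "finger_force": force on a finger pad.
Only numpy, scipy, OpenCV 4.12 (cv2) and the standard library are available. Lean on these libraries where they do the work, as an engineer would, in place of code of your own. Each camera call takes 0.05 s, during which the arm holds its last target. There are 200 camera calls.

## Task

The orange divider arm stands across the front of the spoon caddy: first swing it about a quarter turn towards you, while the tray stays shut, until it points straight out, parallel to the way the tray slides, and leave it standing there by itself. Then grip the teal handle of the caddy's self-closing tray, pull the tray out until its red pointer is level with the blue mark, and keep it there so that I can take a spoon: finish while still holding the handle, for the spring shuts the tray if you let go. Leave the other things in the drawer where they are.

Things in the scene. Friction and masses are not known exactly. Their poses are not given: they have to be found in the camera images.
- caddy: The bamboo spoon caddy, a low box fixed in the drawer: 150 mm deep (x), 124 mm wide (y), 50 mm high, open in front. Origin: underside, centre of the front edge, on the matting 4 mm above the work surface. Its x points from the front into the box (away from the robot at yaw 0), y left, z up; the tray comes out along -x. Place and yaw (up to 0.3 rad) vary.
- tray (a joint): Travel of the white tray, m: 0 shut, up to 0.13 out, along the caddy's -x. A spring always pulls it shut: about 3 N when shut, 6 to 8 N at the mark. The divider arm bars its way after some 40 mm while it stands across. The tray front is 104 mm wide, 12 mm thick, its top 46 mm above the matting.
- pull (a point): The teal handle: an upright tab on the tray's front, moving with the tray; 14 mm thick (caddy x), 36 mm wide (caddy y), 48 mm high. This point: centre of its lower end, 50 mm above the work surface; axes as the caddy's. Its top is 98 mm above the work surface (caddy roof 54, tray front 50), so it can be gripped from above over its front and back faces.
- pointer (a point): Tip of the red pointer, a small red bar 5 mm wide (caddy x) at the foot of the tray front's left (+y) end, in line with the middle of the handle's thickness; point 67 mm to the left of the tray's middle, 12 mm above the matting. Moves with the tray.
- mark: The blue mark: a strip 5 mm wide (caddy x), 34 mm long (caddy y), 8 mm high, fixed on the matting just left of the tray's way. Origin: centre of its underside; axes as the caddy's. Its distance from the caddy's front varies: 60 to 100 mm of tray travel. The pointer is level with it when both have the same x in the caddy's frame.
- divider (a joint): Angle of the orange divider arm about its upright pivot, rad: 0 points along the caddy's +y, straight across before the tray; 1.57 points along the caddy's -x, straight out, beside the tray's way. Grows anticlockwise seen from above. Starts at 0 to 0.35, stops at 2.2. The joint is stiff (0.3 N m of friction, 2 N at the peg) and stays where it is left.
- pivot (a point): Top of the arm's pivot, 60 mm in front of the caddy's front edge and 80 mm to the right of its middle, 54 mm above the work surface. The arm is a bar 12 mm thick, reaching 165 mm from the pivot, from 22 to 52 mm above the work surface.
- peg (a point): Top of the black round peg on the arm's free end: 16 mm diameter, rising 50 mm above the arm, its top 102 mm above the work surface, 155 mm from the pivot. It can be gripped from above and led round the pivot.
- bowl: Bystander: bamboo bowl, 120 mm across, 50 mm high. Origin: centre of its underside.
- snack_pot: Bystander: white twist-cap snack pot, 75 mm across, 72 mm high. Origin: centre of its underside.
- lunch_box: Bystander: pale green lunch container, 156 by 106 by 54 mm. Origin: centre of its underside.
- bib: Bystander: yellow hard bib with a pocket, 220 by 180 by 31 mm, lying flat. Origin: near the middle of its underside.
- spoon_a: Bystander: coral bent-handle spoon, 150 mm long, 11 mm high. Origin: near its middle, on its underside.
- spoon_b: Bystander: teal bent-handle spoon, 150 mm long, 11 mm high. Origin: near its middle, on its underside.

How it is judged:
By the outcome, as a careful person would: the job done as asked, in the order asked, and still so for the second after the job is handed in, while the arm keeps its last pose, push and grip.
It also fails if it takes over 53 s, if anything falls off the work surface, if the arm or the gripper's body presses on something with over 40 N, if the wrist force passes 120 N, or if a joint passes its speed limit or range.

## Working session

There is one attempt and no reset: what is moved stays moved. The work goes in short steps, Python scripts to look and compute and a tool call to move; the robot and the scene stay as the last step left them, time stands still between calls to the robot, and variables do not carry over. Pictures are saved under pics/ and viewed, at most 10 in all, crops included, and the job is handed in when it is done.

```bash
mkdir -p pics; ls
```

Create h.py:
```python
import numpy as np, cv2
from scipy.spatial.transform import Rotation as R
from plant import get_state, snapshot, camera_params, grip_point_offset
def cam(n):
    p=camera_params(n); K=np.array([[p['fx'],0,p['cx']],[0,p['fy'],p['cy']],[0,0,1.]])
    Rm=cv2.Rodrigues(np.array(p['rvec'],float))[0]; return K,Rm,np.array(p['tvec'],float).ravel()
def ray(c,uv):
    K,Rm,t=c; d=Rm.T@np.linalg.inv(K)@np.array([uv[0],uv[1],1.]); return -Rm.T@t,d
def onplane(c,uv,z):
    o,d=ray(c,uv); return o+d*(z-o[2])/d[2]
def tri(c1,p1,c2,p2):
    P1=c1[0]@np.c_[c1[1],c1[2]];P2=c2[0]@np.c_[c2[1],c2[2]]
    X=cv2.triangulatePoints(P1,P2,np.array(p1,float).reshape(2,1),np.array(p2,float).reshape(2,1)); return (X[:3]/X[3]).ravel()
def depthpt(c,uv,z):
    K,Rm,t=c; return Rm.T@(np.linalg.inv(K)@np.array([uv[0],uv[1],1.])*z-t)
```

Run:
```python
from h import *
ims=[]
for n in ('scene','top'):
    im,d=snapshot(n); np.savez(f'pics/{n}0.npz',im=im,d=d); cv2.imwrite(f'pics/{n}0.png',im[:,:,::-1])
    c=cam(n); print(n,-c[1].T@c[2])
s=get_state();print(s['clock'],s['tool_pos'],R.from_quat(s['eef_rot']).as_matrix().round(3),s['contact_force'],grip_point_offset)
```

```text
pics
scene [ 1.1552226  -0.63824956  0.76652943]
top [ 0.28642481 -0.00622628  1.13566832]
0.1 [0.22341291 0.58310856 0.2380126 ] [[-0.934  0.358 -0.   ]
 [ 0.358  0.934 -0.002]
 [-0.    -0.002 -1.   ]] [ 0.63212251 -0.14336841 -0.35684832] 0.0187
```

View pics/scene0.png

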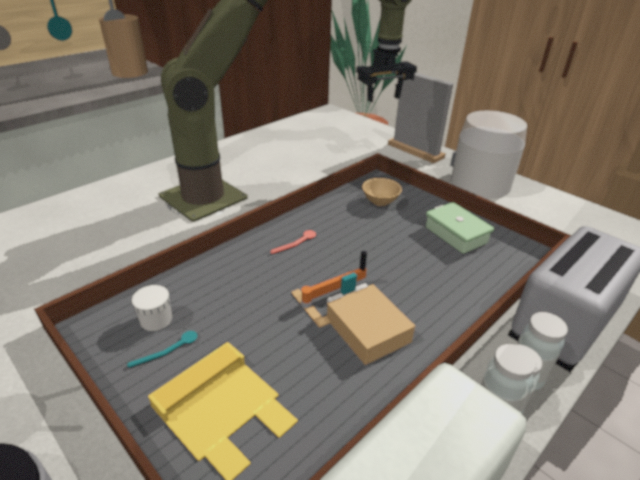

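View pics/top0.png

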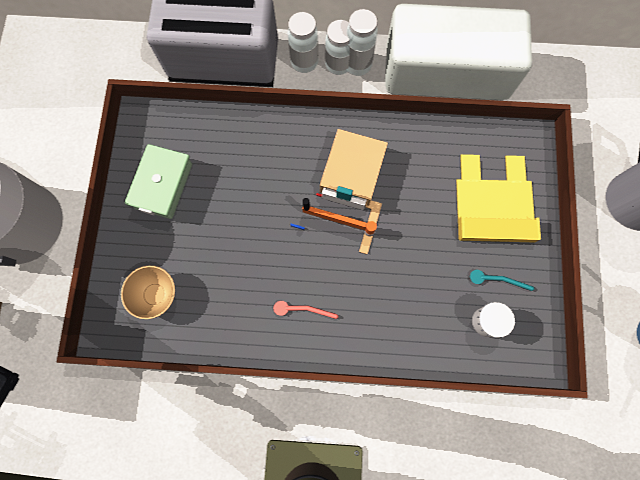

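Scene: teal handle at (348,284), black peg (363,258), pivot end (307,294). Top: handle (344,193), peg (306,204), pivot (371,227), blue mark (298,227), red pointer (318,195), caddy roof (355,160). Next, measure by masks.

Add to h.py:
```python
def mask(im,name):
    h=cv2.cvtColor(im,cv2.COLOR_RGB2HSV); H,S,V=[h[:,:,i].astype(int) for i in range(3)]
    m={'teal':(abs(H-90)<10)&(S>130),'blue':(abs(H-110)<9)&(S>150)&(V>60),'red':((H<5)|(H>174))&(S>170)&(V>70),
       'orange':(abs(H-10)<6)&(S>195)&(V>110),'black':(V<40),'bamboo':(abs(H-15)<6)&(S>80)&(S<180)&(V>120)}[name]
    return m.astype(np.uint8)
def blobs(m,roi,amin=6):
    u0,v0,u1,v1=roi; k=np.zeros_like(m); k[v0:v1,u0:u1]=m[v0:v1,u0:u1]
    n,l,s,c=cv2.connectedComponentsWithStats(k)
    return sorted([(int(s[i,4]),c[i].round(1).tolist(),s[i,:4].tolist(),cv2.minAreaRect(np.argwhere(l==i)[:,::-1].astype(np.float32))) for i in range(1,n) if s[i,4]>=amin],key=lambda b:-b[0])
```

Run:
```python
from h import *
roi={'top':(280,120,400,260),'scene':(280,245,420,370)}
for n in roi:
    im=np.load(f'pics/{n}0.npz')['im']
    for k in ('teal','blue','red','orange','black','bamboo'):
        for b in blobs(mask(im,k),roi[n])[:3]: print(n,k,b[:3],[np.round(x,1) for x in b[3]])
c=cam('top')
for nm,uv,z in (('handle',(344,191),.098),('peg',(306,202),.102),('pivot',(371,227),.054),('mark',(298,227),.012),('ptr',(318,195),.016)): print(nm,onplane(c,uv,z).round(3))
```

```text
top teal (163, [343.9, 193.1], [337, 186, 15, 15]) [array([343.8, 193.1]), array([15.4, 11. ]), np.float64(15.9)]
top blue (34, [297.1, 226.2], [291, 224, 14, 5]) [array([297.4, 226.2]), array([13.6,  2.6]), np.float64(15.9)]
top red (11, [318.3, 194.5], [316, 193, 5, 4]) [array([318.2, 194.4]), array([4.4, 1.9]), np.float64(18.4)]
top orange (85, [319.5, 210.9], [304, 207, 34, 8]) [array([320.7, 211. ]), array([33.1,  5.2]), np.float64(8.7)]
top orange (16, [367.3, 230.2], [365, 227, 7, 7]) [array([367.4, 230.3]), array([6.4, 3.4]), np.float64(38.7)]
top black (68, [305.9, 203.9], [303, 198, 7, 13]) [array([306., 204.]), array([12.,  6.]), np.float64(90.0)]
top bamboo (3287, [355.0, 166.6], [320, 129, 68, 94]) [array([355.5, 175.9]), array([65.5, 82.3]), np.float64(15.9)]
top bamboo (170, [365.4, 243.6], [359, 234, 14, 20]) [array([365.4, 243.7]), array([ 9.3, 18.5]), np.float64(15.9)]
scene teal (177, [348.2, 283.4], [342, 275, 13, 18]) [array([348. , 283.5]), array([17., 12.]), np.float64(90.0)]
scene black (53, [362.6, 260.7], [361, 253, 5, 16]) [array([362.6, 260.5]), array([ 3.6, 15. ]), np.float64(5.7)]
scene bamboo (4293, [367.2, 322.4], [305, 285, 109, 78]) [array([361.6, 320.7]), array([97.5, 67.1]), np.float64(44.3)]
scene bamboo (554, [321.8, 286.6], [292, 269, 75, 34]) [array([330.1, 283.5]), array([16.4, 77.4]), np.float64(66.5)]
handle [ 0.645 -0.03   0.098]
peg [0.612 0.052 0.102]
pivot [ 0.577 -0.097  0.054]
mark [0.578 0.072 0.012]
ptr [0.659 0.03  0.016]
```

Careful with the scale: shifts go in shares of 0.5 m and turns go in shares of 2 rad. That gives: -0.4 m / 0.5 = -0.8, -0.36 m / 0.5 = -0.72, 0.15 rad / 2 = 0.075.

Call:
handwheel(motion=[[1,-0.1,-0.08,-0.02,0,0,0.075],[1,-0.18,-0.14,-0.04,0,0,0.15],[1,-0.26,-0.2,-0.06,0,0,0.225],[1,-0.34,-0.26,-0.08,0,0,0.3],[1,-0.42,-0.32,-0.1,0,0,0.375],[1,-0.5,-0.4,-0.12,0,0,0.45],[1,-0.58,-0.46,-0.12,0,0,0.525],[1,-0.66,-0.52,-0.12,0,0,0.6],[1,-0.72,-0.58,-0.12,0,0,0.675],[1,-0.8,-0.64,-0.12,0,0,0.74]])

```text
clock: 1.1
tool_pos: [0.4737, 0.1552, 0.2987]
eef_rot: [0.799, 0.601, -0.0, -0.0]
contact_force: [0.7, 0.8, 0.5]
opening: 0.998
finger_force: 0.0
```

Add to h.py:
```python
def totool(target,yaw=None):
    "shift/turn from measured pose to world target (TCP), tool down with tool y at angle yaw (nearest half turn)"
    s=get_state(); M=R.from_quat(s['eef_rot']).as_matrix(); d=M.T@(np.array(target)-np.array(s['tool_pos']))
    if yaw is None: return d.round(4)
    best=None
    for y in (yaw,yaw+np.pi):
        ty=np.array([np.cos(y),np.sin(y),0]);tz=np.array([0,0,-1.]);T=np.c_[np.cross(ty,tz),ty,tz]
        r=R.from_matrix(M.T@T).as_rotvec()
        if best is None or np.linalg.norm(r)<np.linalg.norm(best): best=r
    return d.round(4),best.round(3)
```

```bash
python3 -c "
from h import *
s=get_state();print(s['clock'],s['tool_pos'],s['q']);print(totool([.56,0,.3],-.277))"
```

```text
1.1 [0.47365546 0.1551572  0.2986837 ] [-0.55041596  0.44989634  0.21477718  1.87189576 -0.1258527   0.83326207
 -0.55204542]
(array([-0.1252,  0.1259, -0.0014]), array([-0.001,  0.   , -0.004]))
```

To row units: 0.126 m / 0.5 = 0.252, -0.125 m / 0.5 = -0.25.

Call:
handwheel(motion=[[1,-0.07,0.07,0,0,0,0],[1,-0.14,0.14,0,0,0,0],[1,-0.2,0.2,0,0,0,0],[1,-0.25,0.252,0,0,0,0],[1,-0.25,0.252,0,0,0,0],[1,-0.25,0.252,0,0,0,0]])

```text
clock: 1.7
tool_pos: [0.5605, 0.0021, 0.2981]
eef_rot: [0.798, 0.603, -0.0, -0.0]
contact_force: [-0.2, 0.1, 0.2]
opening: 1.001
finger_force: 0.0
```

Run:
```python
from h import *
c=cam('wrist'); im,d=snapshot('wrist'); np.savez('pics/w1.npz',im=im,d=d,K=c[0],R=c[1],t=c[2]); cv2.imwrite('pics/w1.png',im[:,:,::-1]); print(-c[1].T@c[2],c[1],get_state()['qd'])
```

```text
[0.58401929 0.08146314 0.44545722] [[ 0.96204875 -0.2728735  -0.00150359]
 [-0.25814553 -0.91188187  0.31911181]
 [-0.08844825 -0.30661298 -0.94771588]] [-0.02569847 -0.00859408 -0.0135489   0.0066913   0.00024501  0.00044167
  0.0005486 ]
```

View pics/w1.png

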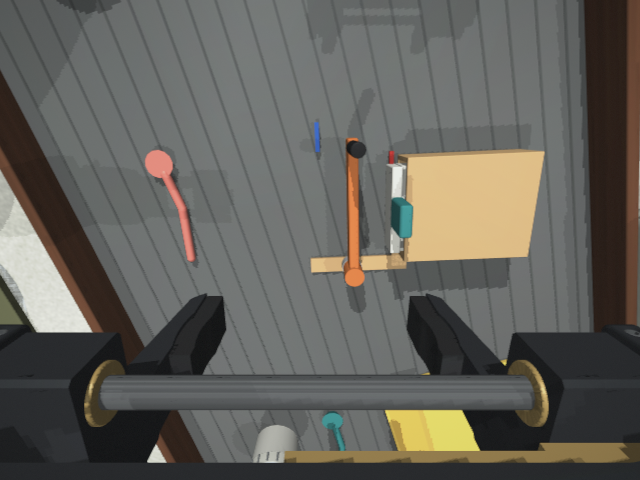

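Wrist view: peg top (357,150), pivot (354,277), handle (402,217), mark (317,137), pointer (391,156); caddy almost square to the image.

Run:
```python
from h import *
z=np.load('pics/w1.npz'); im=z['im']; D=z['d']; w=(z['K'],z['R'],z['t']); t=cam('top'); s=cam('scene')
for k in ('teal','blue','red','orange','black','bamboo'):
    for b in blobs(mask(im,k),(290,100,580,292),15)[:2]: print(k,b[:3],[np.round(x,1) for x in b[3]])
print('peg tri',tri(t,(305.9,200.7),w,(357.5,149)).round(4), 'wrist plane',onplane(w,(357.5,149),.102).round(4),'depth',depthpt(w,(357,150),D[150,357]).round(4))
print('piv tri',tri(t,(371,227),w,(354.5,277)).round(4),onplane(w,(354.5,277),.054).round(4),depthpt(w,(354,277),D[277,354]).round(4))
print('mark tri',tri(t,(297.3,226.2),w,(317.3,137.3)).round(4),onplane(w,(317.3,137.3),.010).round(4))
print('ptr tri',tri(t,(318.3,194.5),w,(391.2,156)).round(4),onplane(w,(391,156),.016).round(4))
for uv in ((402,205),(404,218),(406,232)): print('handle',uv,depthpt(w,uv,D[uv[1],uv[0]]).round(4))
a=onplane(w,(407,165),.054);b=onplane(w,(407,258),.054);print('front edge',a.round(3),b.round(3))
```

```text
teal (604, [402.2, 216.8], [392, 198, 20, 39]) [array([401.5, 217. ]), array([38., 19.]), np.float64(90.0)]
blue (95, [316.6, 136.6], [315, 123, 4, 29]) [array([316.5, 137. ]), array([28.,  3.]), np.float64(90.0)]
red (40, [390.7, 157.2], [389, 151, 4, 12]) [array([390.5, 156.5]), array([11.,  3.]), np.float64(90.0)]
black (53, [349.9, 146.4], [347, 141, 9, 14]) [array([349.9, 146.7]), array([ 6.6, 13.3]), np.float64(18.4)]
bamboo (15913, [457.0, 208.0], [344, 149, 201, 138]) [array([444.2, 217.2]), array([132.2, 203.6]), np.float64(88.2)]
bamboo (452, [326.3, 263.9], [311, 257, 34, 15]) [array([327.5, 264. ]), array([14., 33.]), np.float64(90.0)]
peg tri [0.6181 0.0533 0.0936] wrist plane [0.6173 0.0539 0.102 ] depth [0.6165 0.0532 0.1034]
piv tri [ 0.58   -0.0984  0.049 ] [ 0.5823 -0.0981  0.054 ] [ 0.5817 -0.0974  0.0551]
mark tri [0.5822 0.0739 0.0027] [0.5827 0.073  0.01  ]
ptr tri [0.6625 0.0286 0.0112] [0.6629 0.0279 0.016 ]
handle (402, 205) [ 0.649  -0.0134  0.096 ]
handle (404, 218) [ 0.6477 -0.0266  0.0993]
handle (406, 232) [ 0.6466 -0.0416  0.1005]
front edge [0.671 0.018 0.054] [ 0.65  -0.091  0.054]
```

Run:
```python
import cv2
im=cv2.imread('pics/w1.png')[110:300,290:430]; cv2.imwrite('pics/w1c.png',cv2.resize(im,None,fx=3,fy=3,interpolation=cv2.INTER_NEAREST))
```

```text
(no output)
```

View pics/w1c.png

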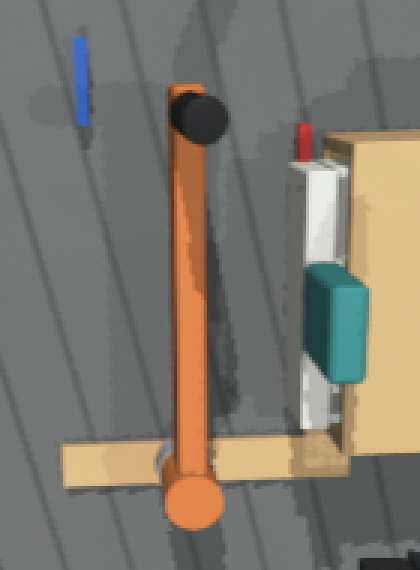

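Run:
```python
from h import *
z=np.load('pics/w1.npz'); im=z['im']; w=(z['K'],z['R'],z['t']); t=cam('top')
A={'top':(np.load('pics/top0.npz')['im'],t,(280,120,400,225),.054),'w':(im,w,(400,140,580,292),.054)}
for n,(I,c,roi,h) in A.items():
    m=mask(I,'bamboo'); k=np.zeros_like(m);u0,v0,u1,v1=roi;k[v0:v1,u0:u1]=m[v0:v1,u0:u1]
    k=cv2.morphologyEx(k,cv2.MORPH_OPEN,np.ones((15,15)))
    cn=max(cv2.findContours(k,0,cv2.CHAIN_APPROX_NONE)[0],key=cv2.contourArea)[:,0]
    P=np.array([onplane(c,p,h)[:2] for p in cn],np.float32)
    r=cv2.minAreaRect(P); print(n,r); print(cv2.boxPoints(r).round(3).tolist())
    q=cv2.approxPolyDP(cn,6,True)[:,0]; print(q.tolist(),[onplane(c,p,h)[:2].round(3).tolist() for p in q])
    g=mask(I,'blue')
    ys=np.argwhere(g[100:260])[:,::-1]+[0,100]; ys=ys[(ys[:,0]>280)&(ys[:,0]<340)]
    Q=np.array([onplane(c,p,.010)[:2] for p in ys],np.float32); l=cv2.fitLine(Q,2,0,.01,.01).ravel(); print('mark',l, -np.arctan(l[0]/l[1]),np.ptp(Q@l[:2]))
```

```text
top ((0.7301055192947388, -0.048308342695236206), (0.12140953540802002, 0.14913196861743927), 77.06568145751953)
[[0.6439999938011169, -0.09099999815225601], [0.7889999747276306, -0.12399999797344208], [0.8159999847412109, -0.006000000052154064], [0.6710000038146973, 0.02800000086426735]]
[[337, 134], [325, 185], [370, 195], [381, 142]] [[0.802, -0.007], [0.672, 0.014], [0.654, -0.092], [0.788, -0.112]]
mark [0.21089879 0.9775079  0.58014053 0.07445668] -0.21249434 0.03252341
w ((0.7322036623954773, -0.04924173653125763), (0.1276656687259674, 0.1504000425338745), 76.75133514404297)
[[0.6439999938011169, -0.09399999678134918], [0.7910000085830688, -0.1289999932050705], [0.8199999928474426, -0.004000000189989805], [0.6740000247955322, 0.029999999329447746]]
[[541, 151], [408, 154], [406, 200], [414, 209], [404, 260], [526, 256]] [[0.816, -0.007], [0.674, 0.03], [0.662, -0.02], [0.669, -0.033], [0.646, -0.093], [0.789, -0.128]]
mark [0.22878271 0.97347754 0.5820878  0.07392383] -0.23082705 0.032461673
```

```bash
python3 -c "
from h import *
print(totool([.617,.0535,.064],-.229))"
```

```text
(array([0.0633, 0.0416, 0.2342]), array([-0.002, -0.001, -0.045]))
```

To row units: 0.15 m / 0.5 = 0.3, 0.13 m / 0.5 = 0.26, -0.045 rad / 2 = -0.0225.

Call:
handwheel(motion=[[0.5,0.064,0.042,0.04,0,0,-0.0225],[0.5,0.126,0.084,0.1,0,0,-0.0225],[0.5,0.126,0.084,0.18,0,0,-0.0225],[0.5,0.126,0.084,0.26,0,0,-0.0225],[0.5,0.126,0.084,0.3,0,0,-0.0225],[0.5,0.126,0.084,0.3,0,0,-0.0225]], force=12)

```text
clock: 2.35
tool_pos: [0.6151, 0.0542, 0.1454]
eef_rot: [0.783, 0.623, -0.003, -0.003]
contact_force: [-0.7, 0.4, 0.1]
opening: 0.5
finger_force: 0.0
```

Run:
```python
from h import *
im,d=snapshot('wrist'); cv2.imwrite('pics/w2.png',im[:,:,::-1]); print(totool([.617,.0535,.064],-.229))
```

```text
(array([-0.0003,  0.0005,  0.0836]), array([-0.004,  0.   ,  0.002]))
```

View pics/w2.png

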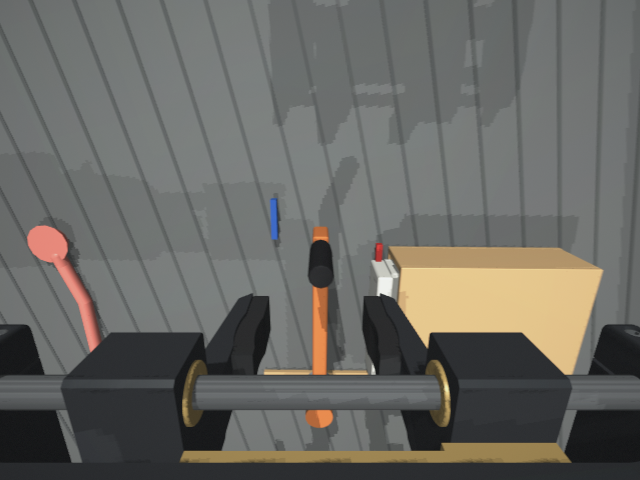

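The peg (320,270) is centred between the fingers (258 and 378). I'll lower and grip.

To row units: 0.083 m / 0.5 = 0.166, 0.08 m / 0.5 = 0.16.

Call:
handwheel(motion=[[0.5,0,0,0.08,0,0,0],[0.5,0,0,0.16,0,0,0],[0.5,0,0,0.166,0,0,0],[0,0,0,0.166,0,0,0],[0,0,0,0.166,0,0,0],[0,0,0,0.166,0,0,0],[0,0,0,0.166,0,0,0],[0,0,0,0.166,0,0,0]], force=15)

```text
clock: 3.2
tool_pos: [0.6173, 0.0527, 0.0674]
eef_rot: [0.783, 0.621, -0.0, -0.001]
contact_force: [-4.7, 0.6, 7.9]
opening: 0.176
finger_force: 15.0
```

Run:
```python
from h import *
s=get_state(); M=R.from_quat(s['eef_rot']).as_matrix(); p0=np.array(s['tool_pos']); pv=np.array([.581,-.098]); v=p0[:2]-pv; print(np.hypot(*v),-np.arctan2(v[0],v[1])+.229)
a0=np.arctan2(v[1],v[0]); end=-.229+np.pi/2+np.pi/2
for a in np.linspace(a0,end,19)[1:]:
    q=pv+.155*np.array([np.cos(a),np.sin(a)]); print(round(a-end+np.pi/2,3),(M.T@np.r_[q-p0[:2],0])[:2].round(3))
```

```text
0.1550339350963704 -0.007246340549948133
0.08 [-0.001 -0.014]
0.168 [-0.002 -0.027]
0.256 [-0.005 -0.04 ]
0.343 [-0.009 -0.053]
0.431 [-0.014 -0.066]
0.519 [-0.02  -0.078]
0.606 [-0.028 -0.089]
0.694 [-0.036 -0.1  ]
0.782 [-0.045 -0.11 ]
0.869 [-0.055 -0.12 ]
0.957 [-0.066 -0.128]
1.045 [-0.077 -0.135]
1.132 [-0.089 -0.141]
1.22 [-0.102 -0.147]
1.308 [-0.115 -0.151]
1.395 [-0.128 -0.154]
1.483 [-0.142 -0.155]
1.571 [-0.155 -0.156]
```

To row units: -0.11 m / 0.5 = -0.22, -0.1 m / 0.5 = -0.2.

Call:
handwheel(motion=[[0,-0.002,-0.028,0,0,0,0],[0,-0.004,-0.054,0,0,0,0],[0,-0.01,-0.08,0,0,0,0],[0,-0.018,-0.106,0,0,0,0],[0,-0.028,-0.132,0,0,0,0],[0,-0.04,-0.156,0,0,0,0],[0,-0.056,-0.178,0,0,0,0],[0,-0.072,-0.2,0,0,0,0],[0,-0.09,-0.22,0,0,0,0],[0,-0.09,-0.22,0,0,0,0]])

```text
clock: 4.2
tool_pos: [0.5012, 0.0329, 0.0673]
eef_rot: [0.784, 0.621, 0.001, 0.0]
contact_force: [-0.9, 0.7, 8.9]
opening: 0.175
finger_force: 15.0
```

Run:
```python
from h import *
s=get_state(); p=np.array(s['tool_pos'][:2])-[.581,-.098]; print(np.hypot(*p),-np.arctan2(p[0],p[1])+.229,s['moment'])
print(totool([.430,-.063,.0674],-.229))
```

```text
0.15326766328930552 0.7763667014727507 [-0.00948118  0.43780827  0.11019794]
(array([-0.1096, -0.0475, -0.0003]), array([ 0.002, -0.001, -0.001]))
```

To row units: -0.11 m / 0.5 = -0.22, -0.046 m / 0.5 = -0.092.

Call:
handwheel(motion=[[0,-0.02,-0.02,0,0,0,0],[0,-0.042,-0.036,0,0,0,0],[0,-0.064,-0.05,0,0,0,0],[0,-0.088,-0.062,0,0,0,0],[0,-0.114,-0.074,0,0,0,0],[0,-0.14,-0.082,0,0,0,0],[0,-0.166,-0.088,0,0,0,0],[0,-0.194,-0.092,0,0,0,0],[0,-0.22,-0.092,0,0,0,0],[0,-0.22,-0.092,0,0,0,0]])

```text
clock: 5.2
tool_pos: [0.43, -0.0649, 0.0669]
eef_rot: [0.784, 0.621, -0.001, -0.0]
contact_force: [-2.7, -0.2, 10.8]
opening: 0.169
finger_force: 15.0
```

Run:
```python
from h import *
s=get_state(); p=np.array(s['tool_pos'][:2])-[.581,-.098]; print(np.hypot(*p),-np.arctan2(p[0],p[1])+.229+(2*np.pi if 0 else 0),s['moment'])
print(totool([.430,-.063,.0674],-.229))
```

```text
0.15455738317111253 1.5837647997444584 [-0.05249471  0.76593391  0.12976934]
(array([ 0.0018, -0.0005, -0.0005]), array([-0.001,  0.001, -0.003]))
```

To row units: -0.15 m / 0.5 = -0.3, -0.13 m / 0.5 = -0.26.

Call:
handwheel(motion=[[0.5,0,0,0,0,0,0],[0.5,0,0,0,0,0,0],[0.5,0,0,0,0,0,0],[0.5,0,0,-0.08,0,0,0],[0.5,0,0,-0.16,0,0,0],[0.8,0.06,0.06,-0.22,0,0,0],[0.8,0.12,0.14,-0.26,0,0,0],[0.8,0.18,0.22,-0.3,0,0,0],[0.8,0.18,0.22,-0.3,0,0,0]])

```text
clock: 6.1
tool_pos: [0.5653, 0.003, 0.2183]
eef_rot: [0.782, 0.623, 0.005, 0.002]
contact_force: [0.6, 0.6, 0.2]
opening: 0.794
finger_force: 0.0
```

Run:
```python
from h import *
c=cam('wrist'); im,d=snapshot('wrist'); np.savez('pics/w3.npz',im=im,d=d,K=c[0],R=c[1],t=c[2]); cv2.imwrite('pics/w3.png',im[:,:,::-1]);
```

```text
(no output)
```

View pics/w3.png

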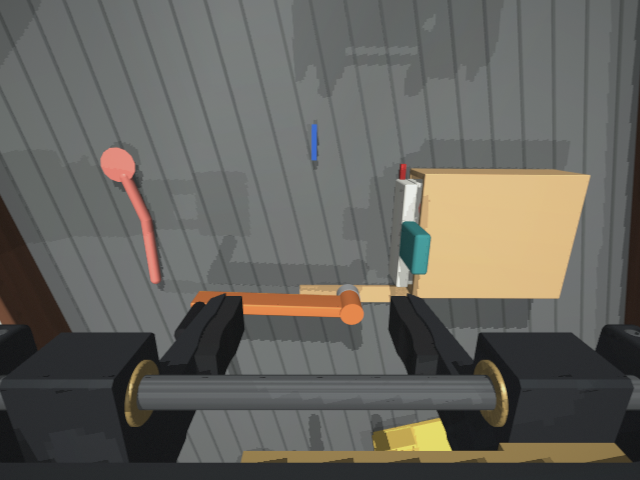

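Divider points straight out (arm from (350,312) to (195,298)); tray shut, handle (415,247), pointer (403,171), mark (314,142).

Add to h.py:
```python
YAW=-.229; XH=np.array([np.cos(YAW),np.sin(YAW)]); YH=np.array([-XH[1],XH[0]]); PV=np.array([.581,-.098]); O=PV+.06*XH+.08*YH
def cad(p): p=np.array(p)[:2]-O; return np.array([p@XH,p@YH]).round(4)
```

Run:
```python
from h import *
t=cam('top')
for f in ('w1','w3'):
    z=np.load(f'pics/{f}.npz'); im=z['im']; w=(z['K'],z['R'],z['t']); D=z['d']
    for k,h in (('blue',.011),('red',.016)):
        b=blobs(mask(im,k),(290,100,440,290),15)[0]; print(f,k,b[:3],cad(onplane(w,b[1],h)))
    m=mask(im,'teal'); m[:190]=0;m[290:]=0;m[:,:380]=0;m[:,440:]=0
    P=np.array([depthpt(w,(u,v),D[v,u]) for v,u in np.argwhere(m)]); T=P[P[:,2]>.092]
    c=np.array([cad(p) for p in T]); print('teal top n',len(T),'z',np.median(T[:,2]),'x',np.percentile(c[:,0],[3,97]),'y',np.percentile(c[:,1],[3,97]))
print('tri ptr', cad(tri(t,(318.3,194.5),w,blobs(mask(im,'red'),(380,150,440,200),15)[0][1])),'tri handle top z check')
for xp in(-.011,): 
    p=O+xp*XH; print(p,totool([*p,.064],YAW))
```

```text
w1 blue (95, [316.6, 136.6], [315, 123, 4, 29]) [-0.098   0.0878]
w1 red (40, [390.7, 157.2], [389, 151, 4, 12]) [-0.0092  0.0598]
teal top n 423 z 0.09902120484040178 x [-0.016134 -0.004166] y [-0.013834  0.0176  ]
w3 blue (154, [313.7, 141.8], [312, 125, 5, 35]) [-0.0981  0.0873]
w3 red (69, [402.3, 171.0], [400, 164, 6, 15]) [-0.009   0.0597]
teal top n 673 z 0.09898615142206023 x [-0.0161 -0.0041] y [-0.0142    0.017684]
tri ptr [-0.0124  0.061 ] tri handle top z check
[ 0.6468811  -0.03121167] (array([-0.0142,  0.0877,  0.1538]), array([ 0.007, -0.003,  0.003]))
```

To row units: 0.154 m / 0.5 = 0.308, 0.089 m / 0.5 = 0.178, 0.007 rad / 2 = 0.0035.

Call:
handwheel(motion=[[0.6,-0.012,0.09,0,0.0035,-0.0015,0],[0.6,-0.024,0.178,0.06,0.0035,-0.0015,0],[0.6,-0.024,0.178,0.12,0.0035,-0.0015,0],[0.6,-0.024,0.178,0.2,0.0035,-0.0015,0],[0.6,-0.024,0.178,0.28,0.0035,-0.0015,0],[0.6,-0.024,0.178,0.308,0.0035,-0.0015,0],[0.6,-0.024,0.178,0.308,0.0035,-0.0015,0],[0,-0.024,0.178,0.308,0.0035,-0.0015,0],[0,-0.024,0.178,0.308,0.0035,-0.0015,0],[0,-0.024,0.178,0.308,0.0035,-0.0015,0]], force=45)

```text
clock: 7.15
tool_pos: [0.6439, -0.033, 0.0636]
eef_rot: [0.784, 0.621, -0.002, -0.001]
contact_force: [-0.2, -0.2, -0.4]
opening: 0.356
finger_force: 0.0
```

Call:
handwheel(motion=[[0,0,0,0,0,0,0],[0,0,0,0,0,0,0],[0,0,0,0,0,0,0]])

```text
clock: 7.45
tool_pos: [0.645, -0.0333, 0.0629]
eef_rot: [0.784, 0.621, -0.001, -0.0]
contact_force: [3.3, -0.2, 3.6]
opening: 0.159
finger_force: 45.0
```

```bash
python3 -c "
from h import *
p=get_state()['tool_pos'];print(cad(p))"
```

```text
[-0.0124 -0.0024]
```

Gripped (14 mm opening, matches the handle). Pull in a straight line.

To row units: -0.085 m / 0.5 = -0.17, -0.05 m / 0.5 = -0.1.

Call:
handwheel(motion=[[0,0,-0.02,0,0,0,0],[0,0,-0.04,0,0,0,0],[0,0,-0.06,0,0,0,0],[0,0,-0.08,0,0,0,0],[0,0,-0.1,0,0,0,0],[0,0,-0.12,0,0,0,0],[0,0,-0.14,0,0,0,0],[0,0,-0.16,0,0,0,0],[0,0,-0.17,0,0,0,0],[0,0,-0.17,0,0,0,0]], force=50)

```text
clock: 8.45
tool_pos: [0.5631, -0.0139, 0.063]
eef_rot: [0.784, 0.621, -0.001, 0.001]
contact_force: [7.9, -1.6, -2.1]
opening: 0.155
finger_force: 50.0
```

Run:
```python
from h import *
c=cam('wrist'); im,d=snapshot('wrist'); np.savez('pics/w4.npz',im=im,d=d,K=c[0],R=c[1],t=c[2]); cv2.imwrite('pics/w4.png',im[:,:,::-1])
s=get_state(); print(cad(s['tool_pos']),s['moment'])
t=snapshot('top')[0]; cv2.imwrite('pics/top4.png',cv2.resize(t[150:300,240:440,::-1],None,fx=4,fy=4,interpolation=cv2.INTER_NEAREST))
for k,h in (('blue',.011),('red',.016)):
    for b in blobs(mask(im,k),(200,80,440,330),10): print('w',k,b[:3],cad(onplane(c,b[1],h)))
    for b in blobs(mask(t,k),(280,180,340,250),6): print('t',k,b[:3],cad(onplane(cam('top'),b[1],h)))
```

```text
[-0.0962 -0.0021] [-0.33575807 -1.34089301 -0.02307942]
w blue (536, [312.5, 116.0], [309, 83, 8, 67]) [-0.0977  0.0876]
w red (192, [315.9, 168.9], [312, 156, 8, 27]) [-0.0959  0.06  ]
```

View pics/w4.png

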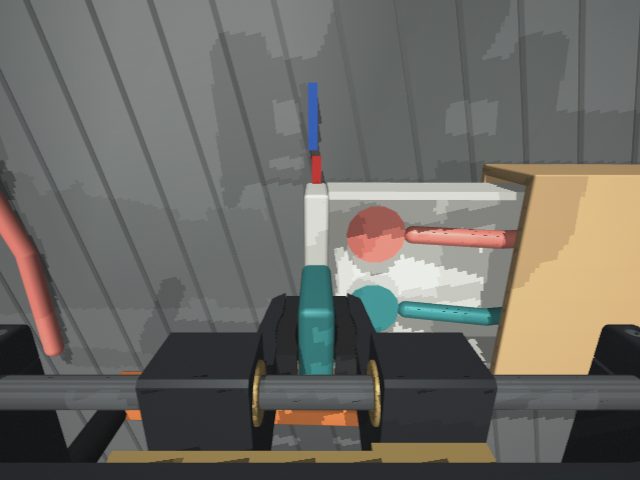

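Pointer (316,169) is nearly level with mark (312.5,116), about 2 mm short. Pull a little further.

To row units: -0.002 m / 0.5 = -0.004.

Call:
handwheel(motion=[[0,0,-0.004,0,0,0,0],[0,0,-0.004,0,0,0,0],[0,0,-0.004,0,0,0,0],[0,0,-0.004,0,0,0,0],[0,0,-0.004,0,0,0,0]], force=55)

```text
clock: 9.05
tool_pos: [0.562, -0.0136, 0.0629]
eef_rot: [0.784, 0.621, -0.0, 0.001]
contact_force: [6.6, -1.1, -1.5]
opening: 0.154
finger_force: 55.0
```

Run:
```python
from h import *
for i in range(2):
    c=cam('wrist'); im,d=snapshot('wrist')
    print(cad(get_state()['tool_pos']),[cad(onplane(c,blobs(mask(im,k),(200,80,440,330),10)[0][1],h)) for k,h in (('blue',.011),('red',.016))])
s=cam('scene'); im,d=snapshot('scene'); cv2.imwrite('pics/s5.png',cv2.resize(im[220:370,240:440,::-1],None,fx=4,fy=4))
```

```text
[-0.0977 -0.0021] [array([-0.0977,  0.0877]), array([-0.0968,  0.0599])]
[-0.0977 -0.0021] [array([-0.0977,  0.0877]), array([-0.0968,  0.0599])]
```

View pics/s5.png

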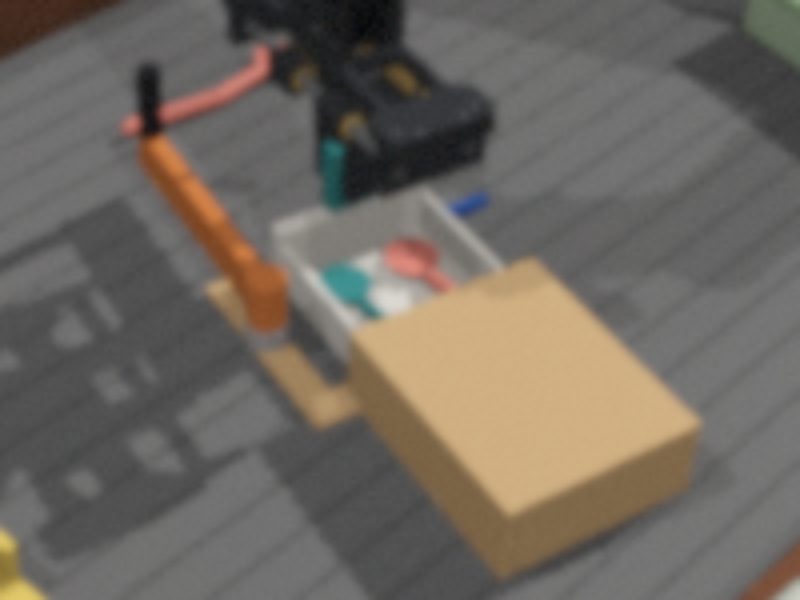

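The divider stands straight out, peg at (150,90) in the crop and pivot at (265,290). The tray is open and the handle held. The pointer is within about 1 mm of the mark, so one last 1 mm pull before handing in.

To row units: -0.001 m / 0.5 = -0.002.

Call:
handwheel(motion=[[0,0,-0.002,0,0,0,0],[0,0,-0.002,0,0,0,0],[0,0,-0.002,0,0,0,0],[0,0,-0.002,0,0,0,0]])

```text
clock: 9.6
tool_pos: [0.5611, -0.0134, 0.0629]
eef_rot: [0.784, 0.621, -0.0, 0.001]
contact_force: [7.8, -0.7, -2.0]
opening: 0.158
finger_force: 55.0
```

Run:
```python
from h import *
from plant import finish_job
c=cam('wrist'); im,d=snapshot('wrist')
b,r=[cad(onplane(c,blobs(mask(im,k),(200,80,440,330),10)[0][1],h)) for k,h in (('blue',.011),('red',.016))]
print(b,r)
if abs(b[0]-r[0])<.002: print(finish_job())
```

```text
[-0.0978  0.0879] [-0.0977  0.0599]
the job is handed in; nothing more can be done
None
```

I swung the divider straight out (about 1.58 rad) and left it standing, then pulled the tray until its pointer measured within 0.1 mm of the mark, and handed the job in at about 10 s with the handle still gripped.

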